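Put the hole saws back in their case

TASK

The drilling is done: put the four hole saws back in their walnut case, teeth down, each standing fully home in the round recess made for its own diameter. The open-ended steel tube and the wooden core standing among them do not belong to the set: leave them where they stand.

Things in the scene. Friction and masses are not known exactly. Their poses are not given: they have to be found in the camera images.
- saw_25: hole saw of 25 mm diameter, standing teeth down on a thin plywood board (6 mm) on the bench: a dark steel cup, round, 25 mm across and 50 mm tall, its closed back (bright steel disc with a black centre hole) upwards. Smooth sides, grip it anywhere across the diameter. Origin at the centre of its foot (the tooth tips), z up its axis.
- saw_38: hole saw of 38 mm diameter, standing teeth down on a thin plywood board (6 mm) on the bench: a dark steel cup, round, 38 mm across and 50 mm tall, its closed back (bright steel disc with a black centre hole and two small pin holes) upwards. Smooth sides, grip it anywhere across the diameter. Origin at the centre of its foot (the tooth tips), z up its axis.
- saw_51: hole saw of 51 mm diameter, standing teeth down on a thin plywood board (6 mm) on the bench: a dark steel cup, round, 51 mm across and 50 mm tall, its closed back (bright steel disc with a black centre hole and two small pin holes) upwards. Smooth sides, grip it anywhere across the diameter. Origin at the centre of its foot (the tooth tips), z up its axis.
- saw_64: hole saw of 64 mm diameter, standing teeth down on a thin plywood board (6 mm) on the bench: a dark steel cup, round, 64 mm across and 50 mm tall, its closed back (bright steel disc with a black centre hole and two small pin holes) upwards. Smooth sides, grip it anywhere across the diameter. Origin at the centre of its foot (the tooth tips), z up its axis.
- recess_25: fixed brown wooden block in the dark walnut case, 90x90x20 mm, with the round recess for the 25 mm saw in its middle: 36 mm wide, 12 mm deep, mouth bevelled to 41 mm. Origin: centre of the block's underside, z up; recess floor at z = 8 mm, block top at z = 20 mm. Four such blocks lie two by two, 91 mm apart, in any arrangement, turned alike, tops level with the case's walls.
- recess_38: fixed brown wooden block in the dark walnut case, 90x90x20 mm, with the round recess for the 38 mm saw in its middle: 49 mm wide, 12 mm deep, mouth bevelled to 54 mm. Origin: centre of the block's underside, z up; recess floor at z = 8 mm, block top at z = 20 mm. A seated saw stands 38 mm above the block top.
- recess_51: fixed brown wooden block in the dark walnut case, 90x90x20 mm, with the round recess for the 51 mm saw in its middle: 62 mm wide, 12 mm deep, mouth bevelled to 67 mm. Origin: centre of the block's underside, z up; recess floor at z = 8 mm, block top at z = 20 mm. The case is fixed.
- recess_64: fixed brown wooden block in the dark walnut case, 90x90x20 mm, with the round recess for the 64 mm saw in its middle: 75 mm wide, 12 mm deep, mouth bevelled to 80 mm. Origin: centre of the block's underside, z up; recess floor at z = 8 mm, block top at z = 20 mm. Beside the blocks, on their +y side, the case has a trough with an arbor fixed in it, no higher than the block tops.
- tube: look-alike, does not belong in the case: a short plain length of the same dark steel, 51 mm across and 50 mm tall, open at both ends (from above a thin ring with the board showing through), without teeth. Stands among the saws. Origin at the centre of its foot, z up.
- core: look-alike, does not belong in the case: a round pale wooden core cut out by a saw, 46 mm across and 38 mm tall, with a small pilot hole in its top. Stands among the saws. Origin at the centre of its foot, z up.

How it is judged:
By the outcome, as a careful person would: the job done as asked, in the order asked, and still so for the second after the job is handed in, with the robot touching nothing.
It also fails if it takes over 99 s, if anything falls off the work surface, if the arm or the gripper's body presses on something with over 40 N, if the wrist force passes 120 N, or if a joint passes its speed limit or range.

ROBOT

A 6-joint arm with a two-finger parallel gripper is mounted at the origin on a cart in front of the work surface, level with it; the furniture and walls round the work are solid. World frame = base frame: x ahead of the robot, y to its left, z up, the work surface at z = 0. Lengths are in mm, angles in rad, forces in N, time in s.
With the tool pointing down it reaches from about 350 to 875 mm from the base axis. Payload 4.2 kg.
Tool frame: the origin (TCP) lies midway between the tips of the shut fingers; the grasp point (between the pads) lies 19 mm behind it; z points along the fingers, y is the line along which they close (so a half turn about z gives the same grasp; the last joint's range is limited). The gripper opens to 85 mm and grips with 20 to 120 N. Pads are 22 mm wide; open, the fingers measure 114 mm over their backs; the gripper's body (76 mm by 85 mm) begins 54 mm behind the grasp point. The pads swing forward as they close: fully open they stand 13 mm farther back than shut.
Start: joints at [-1.079, 0.385, 0.008, 0, -1.194, -0.259], TCP at [144.207, -608.115, 231.312] pointing down, gripper open.
Joint ranges: [-3.14, 3.14], [-1.21, 2.06], [-1.07, 1.41], [-3.16, 2.05], [-2.99, -0.16], [-3.1, 3.1]. Speed limits (rad/s): [2.79, 2.79, 3.14, 3.14, 3.14, 3.14].

INTERFACE

Orientations are given as a unit quaternion [x, y, z, w].
In Python, from bench import arm gives the robot as it stands. The module is installed in compiled form; this text tells all that it offers.
- The arm moves only by the shell command python3 -m handwheel 'ROWS' [OPENING]. ROWS is JSON, a list of rows, each an object of numbers: "x", "y", "z": the shift along the world's x, y, z each as a share of 20 cm, from -1 to 1; "ax", "ay", "az": the turn, a rotation vector about the world's x, y, z each as a share of 90 degrees, from -1 to 1. In form: [{"x": .., "y": .., "z": .., "ax": .., "ay": .., "az": ..}, ...]. A call has exactly 8 rows; each row shifts and turns the commanded pose from where the row before left it; what a row does not reach is not made up. A row lasts 1/10 s, in which the tool goes at most 50 mm and 8.59 degrees, less where a joint would pass 70% of its speed; a pose out of reach is approached as far as the arm can. A call with a number of a shift or a turn outside -1 to 1 is refused whole. A call with a gripper value outside its range is refused whole. OPENING is the opening, from -1 (shut) to 1 (fully open), set as the call begins (- or left out, the last holds). The fingers move at their own pace and stop on an object; the grip force is fixed at half the most. Time passes only in rows, so rows that do not move let the fingers close, or fill a call up. It gives the time, the measured TCP pose, the force, the opening and the grip force at its end, in the units of the state.
- arm.read_state(): the state, without advancing time (a new reading comes with each control period).
- arm.get_image(name): name is "scene" or "top" or "wrist"; returns the picture (400x640x3 uint8, red, green, blue); there is no depth.
- arm.camera_params(name): a dict with "K" (3x3 intrinsics, pixels), "position" and "orientation" of the camera in the world. Camera axes: x right, y down, z forward; pixel columns grow to the right and rows downward; lengths in mm; the calibration is good to about 2 mm. A picture is of the moment at which its call begins: read the wrist's pose just before it. camera_params takes no time and is no camera call; for the wrist camera it gives the pose at the moment of the call.
- arm.job_done(): hands the job in; it is judged then, once.
The state is a dict: "clock": time; "joints": joint angles; "joint_vel": joint speeds; "joint_efforts": joint torques, N m; "position": TCP position; "ee_rot": TCP orientation; "contact_force": force on the tool from outside, world axes, zero at the start; "wrist_torque": the same for the moment, N m; "gripper_width": finger opening in mm; "grasp_force": force on a finger pad.
Only numpy, scipy, OpenCV 4.12 (cv2) and the standard library are available. Lean on these libraries where they do the work, as an engineer would, in place of code of your own. Each camera call takes 0.05 s, during which the arm holds its last target. There are 200 camera calls.

## Working session

There is one attempt and no reset: what is moved stays moved. The work goes in short steps, Python scripts to look and compute and a shell command to move; the robot and the scene stay as the last step left them, time stands still between calls to the robot, and variables do not carry over. Pictures are saved under pics/ and viewed, at most 14 in all, crops included, and the job is handed in when it is done.

```bash
mkdir -p pics
cat > h.py <<'E'
import cv2,numpy as np
from scipy.spatial.transform import Rotation as R
from bench import arm
def snap(n,f):
    p=arm.camera_params(n); im=arm.get_image(n); cv2.imwrite('pics/'+f,cv2.cvtColor(im,cv2.COLOR_RGB2BGR)); return im,p
def ray(p,uv,z):
    K=np.array(p['K']); d=np.linalg.inv(K)@[uv[0],uv[1],1]; d=R.from_quat(p['orientation']).as_matrix()@d
    c=np.array(p['position']); return c+d*(z-c[2])/d[2]
def proj(p,X):
    q=R.from_quat(p['orientation']).as_matrix().T@(np.array(X)-p['position']); q=np.array(p['K'])@q; return q[:2]/q[2]
E
python3 - <<'E'
from h import *
for n in ['top','scene']:
    im,p=snap(n,n+'0.png'); print(n,p)
print(arm.read_state())
E
```

```text
top {'K': array([[510.21104883,   0.        , 324.843466  ],
       [  0.        , 510.21104883, 198.64583403],
       [  0.        ,   0.        ,   1.        ]]), 'position': array([ 375.34640451,  -54.29576604, 1348.87528874]), 'orientation': array([-0.69610254,  0.71639563, -0.02359759,  0.04076411])}
scene {'K': array([[416.85293849,   0.        , 321.97497026],
       [  0.        , 416.85293849, 196.68078201],
       [  0.        ,   0.        ,   1.        ]]), 'position': array([-100.23554282, -527.50587416,  543.5584132 ]), 'orientation': array([ 0.79574945, -0.37483245,  0.19008   , -0.43606541])}
{'clock': 0.1, 'joints': array([-1.07938642e+00,  3.85487368e-01,  6.75305008e-03, -4.70025356e-04,
       -1.19396431e+00, -2.58579069e-01]), 'joint_vel': array([ 0.00068772, -0.00114556,  0.0020178 ,  0.00316146,  0.00125928,
       -0.00091995]), 'joint_efforts': array([-1.10969195e-03, -3.93318307e+01,  1.88929957e+01,  4.19803664e+00,
       -2.59177548e-03,  1.03446399e-05]), 'position': array([ 144.10247646, -607.62673094,  230.31740795]), 'ee_rot': array([-1.16066489e-01,  9.93240967e-01,  9.65064617e-04, -1.45115146e-04]), 'contact_force': array([0.42857434, 0.03235141, 0.12926493]), 'wrist_torque': array([-0.01683767, -0.0290398 , -0.03075508]), 'grasp_force': 0.0, 'gripper_width': 85.63385274740683}
```

View pics/top0.png

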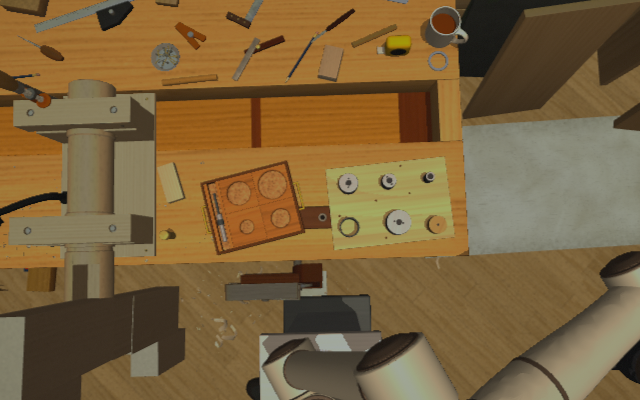

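View pics/scene0.png

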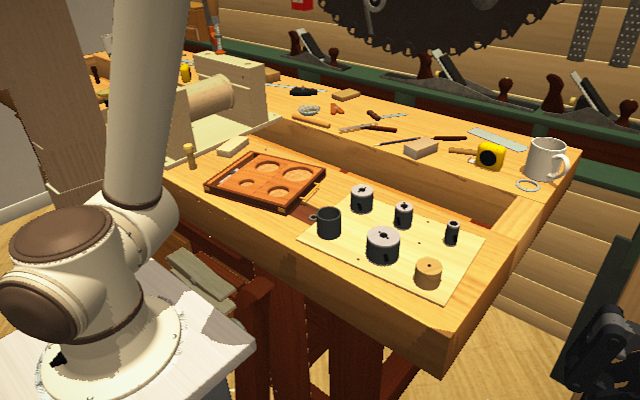

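The top view shows four saws, at about (347,183), (389,181), (429,176) and (398,222). The tube is at (348,227), the core at (437,225), and the case around (253,207). Next I'll measure them.

Run:
```python
from h import *
im=cv2.imread('pics/top0.png'); p=arm.camera_params('top')
hsv=cv2.cvtColor(im,cv2.COLOR_BGR2HSV)
m=((hsv[...,1]<70)&(hsv[...,2]>90)).astype(np.uint8)
m[:160]=0;m[240:]=0;m[:,:330]=0;m[:,455:]=0
m=cv2.morphologyEx(m,cv2.MORPH_CLOSE,np.ones((5,5)))
n,l,s,c=cv2.connectedComponentsWithStats(m)
for i in range(1,n):
    if s[i,4]>20:
        cs,_=cv2.findContours((l==i).astype(np.uint8),cv2.RETR_EXTERNAL,cv2.CHAIN_APPROX_NONE)
        (x,y),r=cv2.minEnclosingCircle(cs[0]); W=ray(p,(x,y),56)
        print('disc',s[i],c[i].round(1),(round(x,1),round(y,1)),'diam mm',2*r*1293/510,W.round(1))
for uv in [(239,193),(272,184),(247,227),(280,218)]: print(uv,ray(p,uv,20).round(1))
# bottom-plane guesses
for uv in [(348,227),(437,225)]: print(uv,ray(p,uv,50).round(1))
a=cv2.resize(im[155:255,195:325],None,fx=6,fy=6,interpolation=cv2.INTER_CUBIC);cv2.imwrite('pics/case.png',a)
a=cv2.resize(im[150:250,325:455],None,fx=6,fy=6,interpolation=cv2.INTER_CUBIC);cv2.imwrite('pics/saws.png',a)
```

```text
disc [426 172   9   9  61] [429.8 175.9] (430.0, 175.9) diam mm 22.16743537678438 [ 544.  -293.3   56. ]
disc [339 174  19  18 284] [348.2 182.4] (348.2, 182.5) diam mm 48.370423115001 [533.4 -85.2  56. ]
disc [382 174  15  13 151] [388.9 180. ] (388.8, 180.2) diam mm 36.34949797462015 [ 536.2 -188.7   56. ]
disc [387 210  24  25 472] [398.6 221.7] (398.5, 221.8) diam mm 62.464737286287196 [ 429.7 -208.9   56. ]
(239, 193) [518.8 201.7  20. ]
(272, 184) [540.  114.2  20. ]
(247, 227) [428.9 181.8  20. ]
(280, 218) [449.9  94.9  20. ]
(348, 227) [420.3 -81.2  50. ]
(437, 225) [ 419.  -306.3   50. ]
```

View pics/case.png

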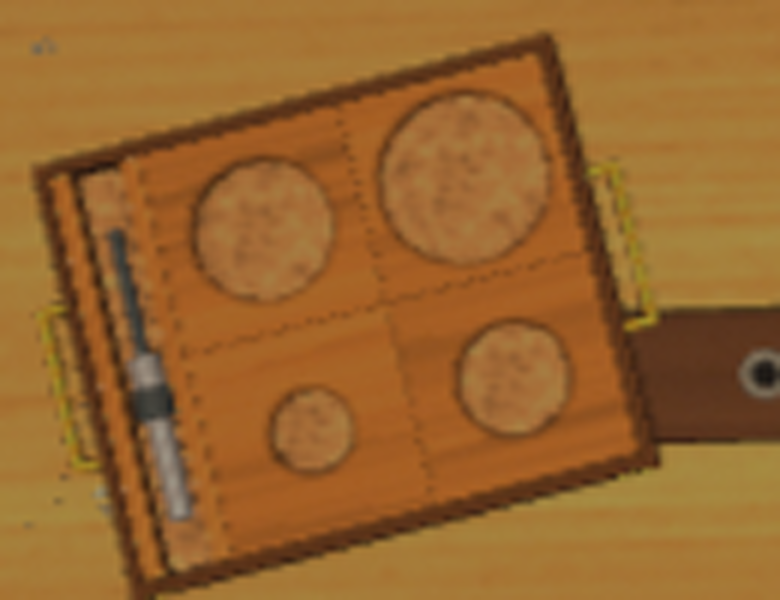

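View pics/saws.png

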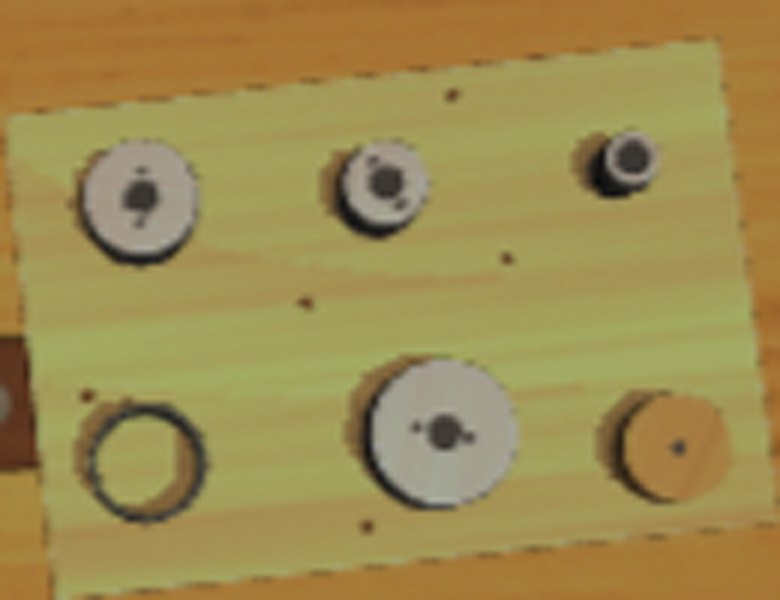

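The recess circles in the crop are, back row, 51 at (263,228) and 64 at (465,177), and front row, 25 at (312,430) and 38 at (513,378). In the saw crop, 51, 38 and 25 stand along the back, and the tube, the 64 and the core along the front. I'll fit the recess grid and go above saw_64.

```bash
python3 - <<'E'
from h import *
p=arm.camera_params('top')
px={51:(263,228),64:(465,177),25:(312,430),38:(513,378)}
W={k:ray(p,((u+.5)/6-.5+195,(v+.5)/6-.5+155),16)[:2] for k,(u,v) in px.items()}
c=sum(W.values())/4
ij={51:(1,1),64:(1,-1),25:(-1,1),38:(-1,-1)}
M=np.array([complex(*ij[k]) for k in W]); Z=np.array([complex(*(W[k]-c)) for k in W])
s=(Z*M.conj()).sum()/8; print('spacing',2*abs(s),'yaw',np.angle(s))
s*=45.5/abs(s)
for k,mm in zip(W,M): print(k,W[k].round(1),(complex(*c)+s*mm))
E
python3 -m handwheel '[{"x":0.14,"y":0.195},{"x":0.14,"y":0.195},{"x":0.14,"y":0.195},{"x":0.14,"y":0.195},{"x":0.14,"y":0.195},{"x":0.14,"y":0.195},{"x":0.14,"y":0.195},{"x":0.14,"y":0.195}]' 1
python3 -m handwheel '[{"x":0.14,"y":0.195},{"x":0.14,"y":0.195},{"x":0.03,"y":0.045},{},{},{},{},{}]'
python3 - <<'E'
from h import *
im,p=snap('wrist','w1.png'); print(p, arm.read_state()['position'])
for d,X in {64:(429.7,-208.9,56),38:(536.2,-188.7,56),51:(533.4,-85.2,56),25:(544,-293.3,56)}.items(): print(d,proj(p,X))
E
```

```text
spacing 91.29089812843742 yaw 0.22049956323449474
51 [520.4 204. ] (520.1668845517719+203.63570637587227j)
64 [540.2 114.5] (540.0701423185141+114.83897034199198j)
25 [431.  183.6] (431.3701485178916+183.73244860913007j)
38 [451.2  95.1] (451.2734062846338+94.93571257524977j)
{'K': array([[300.54486469,   0.        , 319.08672849],
       [  0.        , 300.54486469, 204.04912468],
       [  0.        ,   0.        ,   1.        ]]), 'position': array([  63.09484614, -626.45064106,  371.20488502]), 'orientation': array([0.61196162, 0.77384104, 0.12923997, 0.09985009])} [ 144.08459179 -607.71158447  230.49068851]
64 [535.21737689 424.6715231 ]
38 [516.4266316  472.78973594]
51 [575.99099719 481.12561732]
25 [453.2228614  466.15597025]invalid input at $[0]: expected keys x, y, z, ax, ay, az
invalid input at $[0]: expected keys x, y, z, ax, ay, az
```

View pics/w1.png

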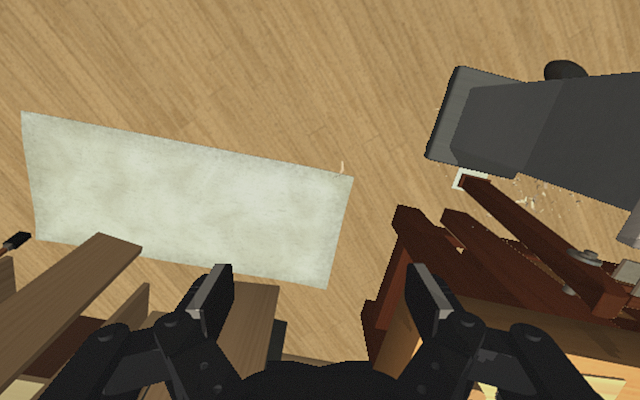

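Both moves were refused because every row needs all six keys, so the wrist view only shows the floor from the start pose. I'll retype them in full.

```bash
python3 -m handwheel '[{"x":0.14,"y":0.195,"z":0,"ax":0,"ay":0,"az":0},{"x":0.14,"y":0.195,"z":0,"ax":0,"ay":0,"az":0},{"x":0.14,"y":0.195,"z":0,"ax":0,"ay":0,"az":0},{"x":0.14,"y":0.195,"z":0,"ax":0,"ay":0,"az":0},{"x":0.14,"y":0.195,"z":0,"ax":0,"ay":0,"az":0},{"x":0.14,"y":0.195,"z":0,"ax":0,"ay":0,"az":0},{"x":0.14,"y":0.195,"z":0,"ax":0,"ay":0,"az":0},{"x":0.14,"y":0.195,"z":0,"ax":0,"ay":0,"az":0}]' 1
python3 -m handwheel '[{"x":0.14,"y":0.195,"z":0,"ax":0,"ay":0,"az":0},{"x":0.14,"y":0.195,"z":0,"ax":0,"ay":0,"az":0},{"x":0.03,"y":0.045,"z":0,"ax":0,"ay":0,"az":0},{"x":0,"y":0,"z":0,"ax":0,"ay":0,"az":0},{"x":0,"y":0,"z":0,"ax":0,"ay":0,"az":0},{"x":0,"y":0,"z":0,"ax":0,"ay":0,"az":0},{"x":0,"y":0,"z":0,"ax":0,"ay":0,"az":0},{"x":0,"y":0,"z":0,"ax":0,"ay":0,"az":0}]'
python3 - <<'E'
from h import *
im,p=snap('wrist','w2.png'); print(arm.read_state()['position'])
for d,X in {64:(429.7,-208.9,56),38:(536.2,-188.7,56),51:(533.4,-85.2,56),25:(544,-293.3,56)}.items(): print(d,proj(p,X))
E
```

```text
clock: 0.95
position: [368.8, -294.3, 231.3]
ee_rot: [-0.116, 0.993, 0.0, 0.0]
contact_force: [1.1, -0.2, 0.3]
gripper_width: 85.4
grasp_force: 0.0
clock: 1.75
position: [429.6, -209.9, 231.3]
ee_rot: [-0.115, 0.993, 0.0, -0.0]
contact_force: [0.3, 0.4, -0.2]
gripper_width: 85.5
grasp_force: 0.0
[ 429.7717522  -209.79062622  231.32171493]
64 [318.88359139 182.92044223]
38 [314.92502573 270.2864494 ]
51 [397.79039743 285.24679205]
25 [227.31459818 258.22056836]
```

View pics/w2.png

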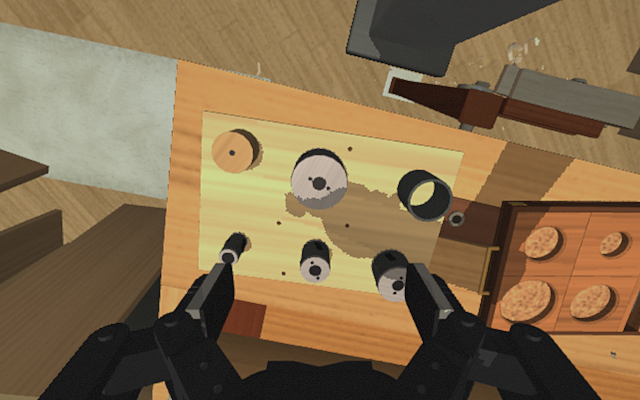

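The wrist view puts the saw_64 hub at (319,182), against a predicted (318.9,182.9). Saw_38 at (315,271) and saw_25 at (228,258) also match within a pixel. Going down to grip saw_64.

```bash
python3 - <<'E'
from h import *
import json
# recess prediction check against saved wrist picture
p=arm.camera_params('wrist')
for d,X in {51:(520.2,203.6),64:(540.1,114.8),25:(431.4,183.7),38:(451.3,94.9)}.items(): print(d,proj(p,X+(10,)).round(1))
E
python3 -m handwheel '[{"x":0,"y":0.005,"z":-0.24,"ax":0,"ay":0,"az":0},{"x":0,"y":0,"z":-0.24,"ax":0,"ay":0,"az":0},{"x":0,"y":0,"z":-0.24,"ax":0,"ay":0,"az":0},{"x":0,"y":0,"z":-0.24,"ax":0,"ay":0,"az":0},{"x":0,"y":0,"z":-0.1,"ax":0,"ay":0,"az":0},{"x":0,"y":0,"z":0,"ax":0,"ay":0,"az":0},{"x":0,"y":0,"z":0,"ax":0,"ay":0,"az":0},{"x":0,"y":0,"z":0,"ax":0,"ay":0,"az":0}]'
python3 -m handwheel '[{"x":0,"y":0,"z":0,"ax":0,"ay":0,"az":0},{"x":0,"y":0,"z":0,"ax":0,"ay":0,"az":0},{"x":0,"y":0,"z":0,"ax":0,"ay":0,"az":0},{"x":0,"y":0,"z":0,"ax":0,"ay":0,"az":0},{"x":0,"y":0,"z":0,"ax":0,"ay":0,"az":0},{"x":0,"y":0,"z":0,"ax":0,"ay":0,"az":0},{"x":0,"y":0,"z":0,"ax":0,"ay":0,"az":0},{"x":0,"y":0,"z":0,"ax":0,"ay":0,"az":0}]' -1
```

```text
51 [585.3 298.6]
64 [521.8 298. ]
25 [605.6 240.8]
38 [537.5 240.1]
clock: 2.6
position: [431.7, -208.5, 20.9]
ee_rot: [-0.116, 0.993, -0.001, 0.002]
contact_force: [0.9, 0.7, 0.0]
gripper_width: 85.4
grasp_force: 0.0
clock: 3.4
position: [431.5, -208.4, 21.2]
ee_rot: [-0.116, 0.993, -0.001, 0.002]
contact_force: [-2.0, 0.0, 7.3]
gripper_width: 63.0
grasp_force: 64.3
```

Gripped saw_64 with width 63 mm and force 64 N. Lifting it and going over to the case for a close look at the recesses.

```bash
python3 -m handwheel '[{"x":0,"y":0,"z":0.15,"ax":0,"ay":0,"az":0},{"x":0,"y":0,"z":0.24,"ax":0,"ay":0,"az":0},{"x":0,"y":0,"z":0.24,"ax":0,"ay":0,"az":0},{"x":0.08,"y":0.22,"z":0,"ax":0,"ay":0,"az":0},{"x":0.08,"y":0.22,"z":0,"ax":0,"ay":0,"az":0},{"x":0.08,"y":0.22,"z":0,"ax":0,"ay":0,"az":0},{"x":0.08,"y":0.22,"z":0,"ax":0,"ay":0,"az":0},{"x":0.08,"y":0.22,"z":0,"ax":0,"ay":0,"az":0}]'
python3 -m handwheel '[{"x":0.08,"y":0.22,"z":0,"ax":0,"ay":0,"az":0},{"x":0.08,"y":0.22,"z":0,"ax":0,"ay":0,"az":0},{"x":0.08,"y":0.22,"z":0,"ax":0,"ay":0,"az":0},{"x":0,"y":0,"z":0,"ax":0,"ay":0,"az":0},{"x":0,"y":0,"z":0,"ax":0,"ay":0,"az":0},{"x":0,"y":0,"z":0,"ax":0,"ay":0,"az":0},{"x":0,"y":0,"z":0,"ax":0,"ay":0,"az":0},{"x":0,"y":0,"z":0,"ax":0,"ay":0,"az":0}]'
python3 - <<'E'
from h import *
im,p=snap('wrist','w3.png'); print(arm.read_state()['position'])
np.savez('w3.npz',K=p['K'],position=p['position'],orientation=p['orientation'])
for d,X in {51:(520.2,203.6),64:(540.1,114.8),25:(431.4,183.7),38:(451.3,94.9)}.items(): print(d,proj(p,X+(20,)).round(1))
E
```

```text
clock: 4.2
position: [510.1, 13.7, 145.9]
ee_rot: [-0.116, 0.993, 0.0, 0.0]
contact_force: [1.6, -0.1, -1.8]
gripper_width: 62.5
grasp_force: 66.9
clock: 5.0
position: [557.9, 142.8, 145.6]
ee_rot: [-0.115, 0.993, 0.0, 0.0]
contact_force: [0.2, 0.0, -2.5]
gripper_width: 62.3
grasp_force: 66.7
[558.01720316 142.93487001 145.57366059]
51 [392.9 172.3]
64 [292.2 171.2]
25 [403.1  61.7]
38 [290.2  60.2]
```

View pics/w3.png

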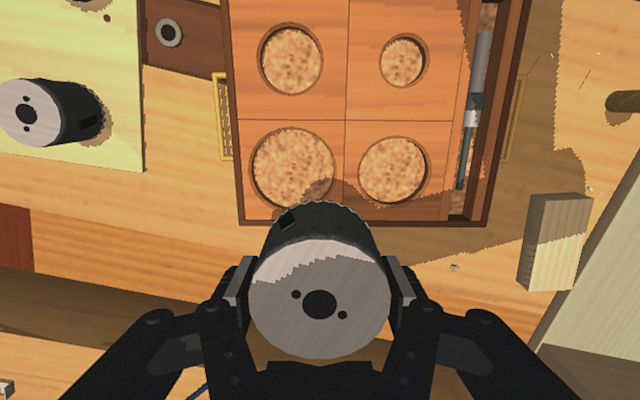

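The recess mouths in the wrist view are 64 at (293,167), 51 at (394,171), 38 at (290,60) and 25 at (404,60). All are within a few pixels of the prediction. Moving over recess_64 and lowering.

```bash
python3 - <<'E'
from h import *
z=np.load('w3.npz'); print(ray(z,(319.5,304),180.6))
E
python3 -m handwheel '[{"x":-0.08,"y":-0.138,"z":0,"ax":0,"ay":0,"az":0},{"x":0,"y":0,"z":-0.2,"ax":0,"ay":0,"az":0},{"x":0,"y":0,"z":-0.2,"ax":0,"ay":0,"az":0},{"x":0,"y":0,"z":-0.1,"ax":0,"ay":0,"az":0},{"x":0,"y":0,"z":0,"ax":0,"ay":0,"az":0},{"x":0,"y":0,"z":0,"ax":0,"ay":0,"az":0},{"x":0,"y":0,"z":0,"ax":0,"ay":0,"az":0},{"x":0,"y":0,"z":0,"ax":0,"ay":0,"az":0}]'
```

```text
[554.93907496 143.13136029 180.6       ]
clock: 5.85
position: [543.3, 116.8, 47.0]
ee_rot: [-0.116, 0.993, 0.001, 0.002]
contact_force: [0.2, 0.2, -2.5]
gripper_width: 63.3
grasp_force: 66.8
```

```bash
python3 -m handwheel '[{"x":0,"y":-0.01,"z":-0.02,"ax":0,"ay":0,"az":0},{"x":0,"y":0,"z":-0.02,"ax":0,"ay":0,"az":0},{"x":0,"y":0,"z":-0.02,"ax":0,"ay":0,"az":0},{"x":0,"y":0,"z":-0.02,"ax":0,"ay":0,"az":0},{"x":0,"y":0,"z":-0.02,"ax":0,"ay":0,"az":0},{"x":0,"y":0,"z":-0.01,"ax":0,"ay":0,"az":0},{"x":0,"y":0,"z":0,"ax":0,"ay":0,"az":0},{"x":0,"y":0,"z":0,"ax":0,"ay":0,"az":0}]'
```

```text
clock: 6.65
position: [542.1, 114.3, 28.2]
ee_rot: [-0.117, 0.993, -0.0, 0.0]
contact_force: [-13.4, -0.1, 31.0]
gripper_width: 62.8
grasp_force: 70.2
```

Contact shows 31 N with the foot near 13 mm. That means either the case has a base a few mm thick or the saw is on the rim. I'll raise 1 mm, release partly, back off and look.

```bash
python3 -m handwheel '[{"x":0,"y":0,"z":0.01,"ax":0,"ay":0,"az":0},{"x":0,"y":0,"z":0,"ax":0,"ay":0,"az":0},{"x":0,"y":0,"z":0,"ax":0,"ay":0,"az":0},{"x":0,"y":0,"z":0,"ax":0,"ay":0,"az":0},{"x":0,"y":0,"z":0,"ax":0,"ay":0,"az":0},{"x":0,"y":0,"z":0,"ax":0,"ay":0,"az":0},{"x":0,"y":0,"z":0,"ax":0,"ay":0,"az":0},{"x":0,"y":0,"z":0,"ax":0,"ay":0,"az":0}]' 0.83
python3 -m handwheel '[{"x":0,"y":0,"z":0.15,"ax":0,"ay":0,"az":0},{"x":0,"y":0,"z":0.24,"ax":0,"ay":0,"az":0},{"x":0,"y":0,"z":0.24,"ax":0,"ay":0,"az":0},{"x":0,"y":-0.24,"z":0,"ax":0,"ay":0,"az":0},{"x":0,"y":-0.2,"z":0,"ax":0,"ay":0,"az":0},{"x":0,"y":0,"z":0,"ax":0,"ay":0,"az":0},{"x":0,"y":0,"z":0,"ax":0,"ay":0,"az":0},{"x":0,"y":0,"z":0,"ax":0,"ay":0,"az":0}]'
python3 - <<'E'
from h import *
im,p=snap('wrist','w4.png'); s=arm.read_state()['position'];print(s)
np.savez('w4.npz',K=p['K'],position=p['position'],orientation=p['orientation'])
for z in (58,63): print(z,proj(p,(540.1,114.8,z)))
im,p=snap('top','t4.png')
for z in (58,63): print(z,proj(p,(540.1,114.8,z)))
E
```

```text
clock: 7.45
position: [542.2, 114.2, 25.2]
ee_rot: [-0.116, 0.993, -0.0, -0.0]
contact_force: [0.3, -0.8, -1.0]
gripper_width: 78.3
grasp_force: 0.0
clock: 8.25
position: [542.3, 26.7, 151.2]
ee_rot: [-0.116, 0.993, 0.0, -0.0]
contact_force: [1.1, 0.1, -0.3]
gripper_width: 78.3
grasp_force: 0.0
[542.33561402  26.98548202 151.18591656]
58 [419.67975789 228.27957168]
63 [421.59676114 230.6789016 ]
58 [269.86145086 182.18812366]
63 [269.60059067 181.94722078]
```

View pics/w4.png

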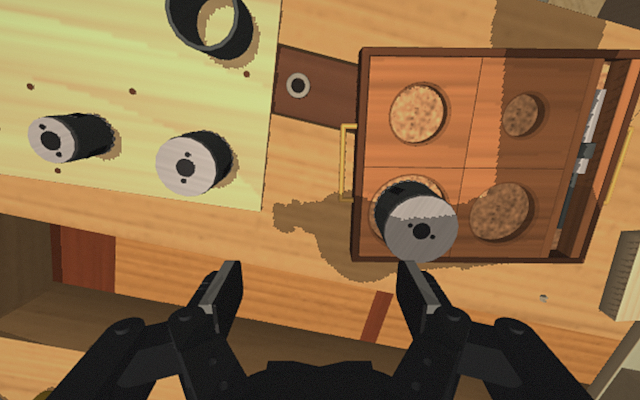

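The saw stands in its recess with its hub at (421,232). Saw_51 is at (186,168) and saw_38 at (50,139), both still on the board. I'll triangulate the height of saw_64 against those two, whose tops are known to be at z=56.

Run:
```python
from h import *
t=cv2.imread('pics/t4.png');w=cv2.imread('pics/w4.png');pt=arm.camera_params('top');pw=np.load('w4.npz')
def disc(im,uv,r):
    h=cv2.cvtColor(im,cv2.COLOR_BGR2HSV);m=((h[...,1]<75)&(h[...,2]>70)).astype(np.uint8)
    k=np.zeros_like(m);cv2.circle(k,uv,r,1,-1);m=cv2.morphologyEx(m&k,cv2.MORPH_CLOSE,np.ones((7,7)))
    n,l,s,c=cv2.connectedComponentsWithStats(m);i=1+np.argmax(s[1:,4])
    cs,_=cv2.findContours((l==i).astype(np.uint8),cv2.RETR_EXTERNAL,cv2.CHAIN_APPROX_NONE)
    return cv2.fitEllipse(cv2.convexHull(cs[0]))
def P(p): 
    r=R.from_quat(p['orientation']).as_matrix().T; return np.array(p['K'])@np.c_[r,-r@np.array(p['position'])]
for n,a,b,ra,rb in [(64,(270,182),(421,230),17,46),(51,(348,182),(186,168),14,38),(38,(389,180),(50,139),11,29)]:
    A=disc(t,a,ra);B=disc(w,b,rb)
    X=cv2.triangulatePoints(P(pt),P(pw),np.array(A[0]),np.array(B[0]))[:,0];X=X[:3]/X[3]
    print(n,np.round(A[0]+A[1],1),np.round(B[0]+B[1],1),X.round(1),proj(pt,X).round(1),proj(pw,X).round(1))
    for z in (56,58,63): print(z,ray(pt,A[0],z)[:2].round(1),ray(pw,B[0],z)[:2].round(1))
```

```text
64 [269.  179.9  28.2  33.5] [420.7 232.2  70.2  85.2] [546.  117.7  54.5] [268.9 180.1] [419.3 233.5]
56 [546.3 117.2] [544.  117.8]
58 [546.  116.9] [543.3 116.9]
63 [545.4 116.3] [541.6 114.5]
51 [348.1 182.6  19.   19.2] [185.6 165.2  58.2  64.9] [533.7 -85.2  51.7] [348.2 182.6] [185.7 165.5]
56 [533.2 -85. ] [532.1 -83.6]
58 [533. -85.] [531.5 -82.8]
63 [532.4 -84.9] [530.  -80.9]
38 [388.9 180.2  13.8  14.1] [ 51.  139.5  40.3  52.7] [ 536.6 -189.1   52.9] [388.9 180.2] [ 51.  139.1]
56 [ 536.1 -188.8] [ 536.  -186.5]
58 [ 535.9 -188.6] [ 535.3 -184.8]
63 [ 535.2 -188. ] [ 533.8 -180.7]
```

Run:
```python
from h import *
t=cv2.imread('pics/t4.png');im,p=snap('scene','s4.png');s=cv2.imread('pics/s4.png')
for z in (58,63):
  print(z,proj(p,(543,115.5,z)),proj(p,(543,115.5,20)))
a=cv2.resize(t[150:230,230:310],(400,400),interpolation=cv2.INTER_CUBIC)
b=cv2.resize(s[130:210,230:310],(400,400),interpolation=cv2.INTER_CUBIC)
cv2.imwrite('pics/c4.png',np.hstack([a,b]))
```

```text
58 [296.63481345 160.61660969] [297.50806029 174.00033289]
63 [296.51726748 158.81505416] [297.50806029 174.00033289]
```

View pics/c4.png

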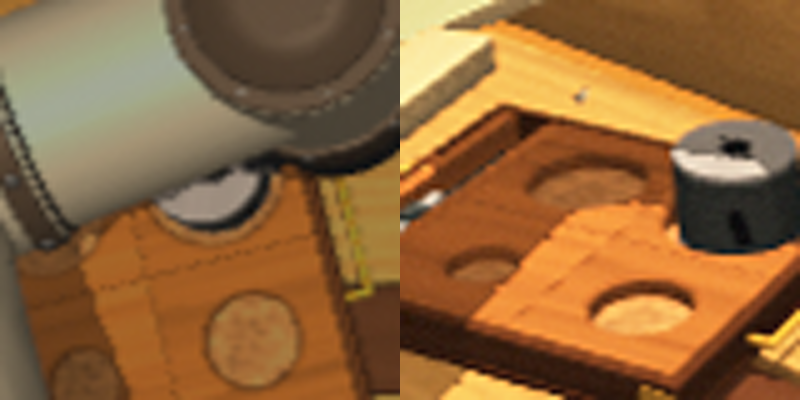

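In the scene view the saw_64 hub is at (297,159.4), and the side visible above the block (13–15 px) is what a seated saw would show. I'll recheck it once the arm is clear. Next is saw_51.

```bash
python3 -m handwheel '[{"x":-0.023,"y":-0.2,"z":0,"ax":0,"ay":0,"az":0},{"x":-0.023,"y":-0.2,"z":0,"ax":0,"ay":0,"az":0},{"x":0,"y":-0.16,"z":0,"ax":0,"ay":0,"az":0},{"x":0,"y":0,"z":-0.2,"ax":0,"ay":0,"az":0},{"x":0,"y":0,"z":-0.2,"ax":0,"ay":0,"az":0},{"x":0,"y":0,"z":-0.2,"ax":0,"ay":0,"az":0},{"x":0,"y":0,"z":-0.06,"ax":0,"ay":0,"az":0},{"x":0,"y":0,"z":0,"ax":0,"ay":0,"az":0}]'
python3 -m handwheel '[{"x":0,"y":0,"z":0,"ax":0,"ay":0,"az":0},{"x":0,"y":0,"z":0,"ax":0,"ay":0,"az":0},{"x":0,"y":0,"z":0,"ax":0,"ay":0,"az":0},{"x":0,"y":0,"z":0,"ax":0,"ay":0,"az":0},{"x":0,"y":0,"z":0,"ax":0,"ay":0,"az":0},{"x":0,"y":0,"z":0,"ax":0,"ay":0,"az":0},{"x":0,"y":0,"z":0,"ax":0,"ay":0,"az":0},{"x":0,"y":0,"z":0,"ax":0,"ay":0,"az":0}]' -1
```

```text
clock: 9.2
position: [532.1, -85.4, 17.7]
ee_rot: [-0.117, 0.993, -0.0, -0.002]
contact_force: [0.4, 0.4, 0.0]
gripper_width: 78.1
grasp_force: 0.0
clock: 10.0
position: [535.0, -85.4, 21.7]
ee_rot: [-0.117, 0.993, -0.0, 0.003]
contact_force: [-1.0, 1.9, 6.9]
gripper_width: 49.7
grasp_force: 62.3
```

```bash
python3 -m handwheel '[{"x":0,"y":0,"z":0.15,"ax":0,"ay":0,"az":0},{"x":0,"y":0,"z":0.24,"ax":0,"ay":0,"az":0},{"x":0,"y":0,"z":0.24,"ax":0,"ay":0,"az":0},{"x":0.02,"y":0.21,"z":0,"ax":0,"ay":0,"az":0},{"x":0.02,"y":0.21,"z":0,"ax":0,"ay":0,"az":0},{"x":0.02,"y":0.21,"z":0,"ax":0,"ay":0,"az":0},{"x":0.02,"y":0.21,"z":0,"ax":0,"ay":0,"az":0},{"x":0.02,"y":0.21,"z":0,"ax":0,"ay":0,"az":0}]'
python3 -m handwheel '[{"x":0.02,"y":0.21,"z":0,"ax":0,"ay":0,"az":0},{"x":0,"y":0,"z":0,"ax":0,"ay":0,"az":0},{"x":0,"y":0,"z":0,"ax":0,"ay":0,"az":0},{"x":0,"y":0,"z":0,"ax":0,"ay":0,"az":0},{"x":0,"y":0,"z":0,"ax":0,"ay":0,"az":0},{"x":0,"y":0,"z":0,"ax":0,"ay":0,"az":0},{"x":0,"y":0,"z":0,"ax":0,"ay":0,"az":0},{"x":0,"y":0,"z":0,"ax":0,"ay":0,"az":0}]'
python3 - <<'E'
from h import *
im,p=snap('wrist','w5.png'); s=arm.read_state()['position'];print(s)
np.savez('w5.npz',K=p['K'],position=p['position'],orientation=p['orientation'])
for d,X in {51:(520.2,203.6),25:(431.4,183.7),38:(451.3,94.9)}.items(): print(d,proj(p,X+(20,)).round(1))
print(proj(p,(s[0]-1.7,s[1],s[2]-15.7+50)))
E
```

```text
clock: 10.8
position: [552.3, 125.8, 145.7]
ee_rot: [-0.116, 0.993, 0.0, -0.0]
contact_force: [-0.0, -0.2, -2.4]
gripper_width: 49.6
grasp_force: 63.1
clock: 11.6
position: [557.1, 165.8, 145.4]
ee_rot: [-0.116, 0.993, 0.0, 0.0]
contact_force: [0.7, 0.3, -2.3]
gripper_width: 49.6
grasp_force: 63.1
[557.0522073  165.89468007 145.36892308]
51 [368.2 167.5]
25 [375.5  55.6]
38 [261.9  54. ]
[318.20876936 305.24051621]
```

View pics/w5.png

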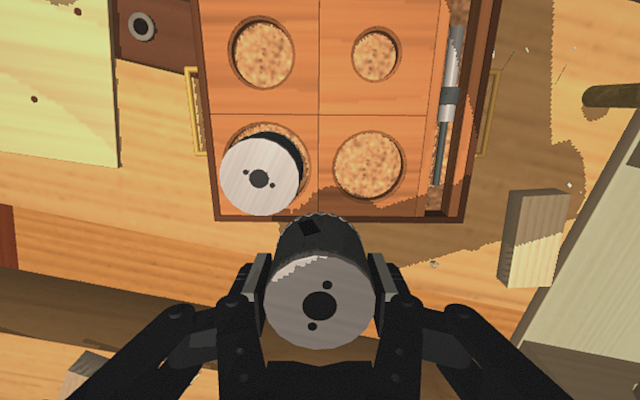

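The recess_51 mouth is at (369,166.5) against a predicted (368,167.5). The held hub is at (320,306) against (318,305), and the saw_64 hub is at (259,178). All of it is consistent, so I'm lowering saw_51.

```bash
python3 - <<'E'
from h import *
z=np.load('w5.npz')
for h in (58,63): print(h,ray(z,(259,178.5),h).round(1), proj(z,(540.1,114.8,h)).round(1))
E
python3 -m handwheel '[{"x":-0.175,"y":0.185,"z":0,"ax":0,"ay":0,"az":0},{"x":0,"y":0,"z":-0.2,"ax":0,"ay":0,"az":0},{"x":0,"y":0,"z":-0.2,"ax":0,"ay":0,"az":0},{"x":0,"y":0,"z":-0.09,"ax":0,"ay":0,"az":0},{"x":0,"y":0,"z":0,"ax":0,"ay":0,"az":0},{"x":0,"y":0,"z":0,"ax":0,"ay":0,"az":0},{"x":0,"y":0,"z":0,"ax":0,"ay":0,"az":0},{"x":0,"y":0,"z":0,"ax":0,"ay":0,"az":0}]'
```

```text
58 [541.8 115.2  58. ] [258.9 176.3]
63 [540.4 115.9  63. ] [257.7 177.8]
clock: 12.45
position: [523.7, 203.2, 48.9]
ee_rot: [-0.116, 0.993, 0.001, 0.001]
contact_force: [-0.8, 0.9, -1.8]
gripper_width: 49.4
grasp_force: 63.5
```

```bash
python3 -m handwheel '[{"x":-0.008,"y":0,"z":-0.02,"ax":0,"ay":0,"az":0},{"x":0,"y":0,"z":-0.02,"ax":0,"ay":0,"az":0},{"x":0,"y":0,"z":-0.02,"ax":0,"ay":0,"az":0},{"x":0,"y":0,"z":-0.02,"ax":0,"ay":0,"az":0},{"x":0,"y":0,"z":-0.015,"ax":0,"ay":0,"az":0},{"x":0,"y":0,"z":0,"ax":0,"ay":0,"az":0},{"x":0,"y":0,"z":0,"ax":0,"ay":0,"az":0},{"x":0,"y":0,"z":0,"ax":0,"ay":0,"az":0}]'
python3 -m handwheel '[{"x":0,"y":0,"z":-0.01,"ax":0,"ay":0,"az":0},{"x":0,"y":0,"z":-0.01,"ax":0,"ay":0,"az":0},{"x":0,"y":0,"z":0,"ax":0,"ay":0,"az":0},{"x":0,"y":0,"z":0,"ax":0,"ay":0,"az":0},{"x":0,"y":0,"z":0,"ax":0,"ay":0,"az":0},{"x":0,"y":0,"z":0,"ax":0,"ay":0,"az":0},{"x":0,"y":0,"z":0,"ax":0,"ay":0,"az":0},{"x":0,"y":0,"z":0,"ax":0,"ay":0,"az":0}]'
```

```text
clock: 13.25
position: [520.8, 202.5, 28.8]
ee_rot: [-0.116, 0.993, -0.0, -0.0]
contact_force: [-2.7, -1.2, 5.2]
gripper_width: 49.8
grasp_force: 64.1
clock: 14.05
position: [520.8, 202.5, 28.7]
ee_rot: [-0.117, 0.993, -0.0, 0.0]
contact_force: [-12.5, -2.1, 28.9]
gripper_width: 49.6
grasp_force: 66.7
```

Contact again came with the foot at about 13 mm, so the recess floor sits there and both saws are home. Releasing and going to saw_38.

```bash
python3 -m handwheel '[{"x":0,"y":0,"z":0.02,"ax":0,"ay":0,"az":0},{"x":0,"y":0,"z":0,"ax":0,"ay":0,"az":0},{"x":0,"y":0,"z":0,"ax":0,"ay":0,"az":0},{"x":0,"y":0,"z":0,"ax":0,"ay":0,"az":0},{"x":0,"y":0,"z":0,"ax":0,"ay":0,"az":0},{"x":0,"y":0,"z":0,"ax":0,"ay":0,"az":0},{"x":0,"y":0,"z":0,"ax":0,"ay":0,"az":0},{"x":0,"y":0,"z":0,"ax":0,"ay":0,"az":0}]' 0.55
python3 -m handwheel '[{"x":0,"y":0,"z":0.15,"ax":0,"ay":0,"az":0},{"x":0,"y":0,"z":0.24,"ax":0,"ay":0,"az":0},{"x":0,"y":0,"z":0.24,"ax":0,"ay":0,"az":0},{"x":0.015,"y":-0.23,"z":0,"ax":0,"ay":0,"az":0},{"x":0.015,"y":-0.23,"z":0,"ax":0,"ay":0,"az":0},{"x":0.015,"y":-0.23,"z":0,"ax":0,"ay":0,"az":0},{"x":0.015,"y":-0.23,"z":0,"ax":0,"ay":0,"az":0},{"x":0.015,"y":-0.23,"z":0,"ax":0,"ay":0,"az":0}]'
python3 -m handwheel '[{"x":0,"y":-0.2,"z":0,"ax":0,"ay":0,"az":0},{"x":0,"y":-0.2,"z":0,"ax":0,"ay":0,"az":0},{"x":0,"y":-0.2,"z":0,"ax":0,"ay":0,"az":0},{"x":0,"y":-0.2,"z":0,"ax":0,"ay":0,"az":0},{"x":0,"y":0,"z":0,"ax":0,"ay":0,"az":0},{"x":0,"y":0,"z":-0.2,"ax":0,"ay":0,"az":0},{"x":0,"y":0,"z":0,"ax":0,"ay":0,"az":0},{"x":0,"y":0,"z":0,"ax":0,"ay":0,"az":0}]'
```

```text
clock: 14.85
position: [521.0, 202.6, 28.2]
ee_rot: [-0.116, 0.993, -0.0, -0.0]
contact_force: [0.2, 0.4, 0.2]
gripper_width: 66.1
grasp_force: 0.0
clock: 15.65
position: [535.8, -29.1, 154.6]
ee_rot: [-0.116, 0.993, 0.0, 0.0]
contact_force: [1.5, 0.7, -0.7]
gripper_width: 66.3
grasp_force: 0.0
clock: 16.45
position: [535.7, -187.2, 114.2]
ee_rot: [-0.117, 0.993, -0.0, -0.001]
contact_force: [-0.2, 0.7, -0.0]
gripper_width: 66.2
grasp_force: 0.0
```

```bash
python3 -m handwheel '[{"x":0,"y":-0.007,"z":-0.2,"ax":0,"ay":0,"az":0},{"x":0,"y":0,"z":-0.2,"ax":0,"ay":0,"az":0},{"x":0,"y":0,"z":-0.06,"ax":0,"ay":0,"az":0},{"x":0,"y":0,"z":0,"ax":0,"ay":0,"az":0},{"x":0,"y":0,"z":0,"ax":0,"ay":0,"az":0},{"x":0,"y":0,"z":0,"ax":0,"ay":0,"az":0},{"x":0,"y":0,"z":0,"ax":0,"ay":0,"az":0},{"x":0,"y":0,"z":0,"ax":0,"ay":0,"az":0}]'
python3 -m handwheel '[{"x":0,"y":0,"z":0,"ax":0,"ay":0,"az":0},{"x":0,"y":0,"z":0,"ax":0,"ay":0,"az":0},{"x":0,"y":0,"z":0,"ax":0,"ay":0,"az":0},{"x":0,"y":0,"z":0,"ax":0,"ay":0,"az":0},{"x":0,"y":0,"z":0,"ax":0,"ay":0,"az":0},{"x":0,"y":0,"z":0,"ax":0,"ay":0,"az":0},{"x":0,"y":0,"z":0,"ax":0,"ay":0,"az":0},{"x":0,"y":0,"z":0,"ax":0,"ay":0,"az":0}]' -1
python3 -m handwheel '[{"x":0,"y":0,"z":0.15,"ax":0,"ay":0,"az":0},{"x":0,"y":0,"z":0.24,"ax":0,"ay":0,"az":0},{"x":0,"y":0,"z":0.24,"ax":0,"ay":0,"az":0},{"x":-0.06,"y":0.2,"z":0,"ax":0,"ay":0,"az":0},{"x":-0.06,"y":0.2,"z":0,"ax":0,"ay":0,"az":0},{"x":-0.06,"y":0.2,"z":0,"ax":0,"ay":0,"az":0},{"x":-0.06,"y":0.2,"z":0,"ax":0,"ay":0,"az":0},{"x":-0.06,"y":0.2,"z":0,"ax":0,"ay":0,"az":0}]'
python3 -m handwheel '[{"x":-0.06,"y":0.2,"z":0,"ax":0,"ay":0,"az":0},{"x":-0.06,"y":0.22,"z":0,"ax":0,"ay":0,"az":0},{"x":0,"y":0,"z":0,"ax":0,"ay":0,"az":0},{"x":0,"y":0,"z":0,"ax":0,"ay":0,"az":0},{"x":0,"y":0,"z":0,"ax":0,"ay":0,"az":0},{"x":0,"y":0,"z":0,"ax":0,"ay":0,"az":0},{"x":0,"y":0,"z":0,"ax":0,"ay":0,"az":0},{"x":0,"y":0,"z":0,"ax":0,"ay":0,"az":0}]'
```

```text
clock: 17.25
position: [536.7, -188.8, 23.5]
ee_rot: [-0.116, 0.993, -0.0, 0.001]
contact_force: [-0.3, 0.2, -0.1]
gripper_width: 66.3
grasp_force: 0.0
clock: 18.05
position: [536.5, -189.0, 22.9]
ee_rot: [-0.116, 0.993, -0.0, 0.0]
contact_force: [-0.3, -0.3, 5.4]
gripper_width: 36.5
grasp_force: 60.0
clock: 18.85
position: [474.6, 12.5, 147.5]
ee_rot: [-0.116, 0.993, 0.0, -0.001]
contact_force: [2.2, 0.2, -1.6]
gripper_width: 37.0
grasp_force: 60.5
clock: 19.65
position: [452.2, 94.4, 148.2]
ee_rot: [-0.115, 0.993, -0.0, -0.0]
contact_force: [-0.6, -0.5, -1.7]
gripper_width: 36.5
grasp_force: 60.8
```

```bash
python3 -m handwheel '[{"x":-0.004,"y":0.002,"z":-0.2,"ax":0,"ay":0,"az":0},{"x":0,"y":0,"z":-0.2,"ax":0,"ay":0,"az":0},{"x":0,"y":0,"z":-0.09,"ax":0,"ay":0,"az":0},{"x":0,"y":0,"z":0,"ax":0,"ay":0,"az":0},{"x":0,"y":0,"z":0,"ax":0,"ay":0,"az":0},{"x":0,"y":0,"z":0,"ax":0,"ay":0,"az":0},{"x":0,"y":0,"z":0,"ax":0,"ay":0,"az":0},{"x":0,"y":0,"z":0,"ax":0,"ay":0,"az":0}]'
python3 -m handwheel '[{"x":0,"y":0,"z":-0.02,"ax":0,"ay":0,"az":0},{"x":0,"y":0,"z":-0.02,"ax":0,"ay":0,"az":0},{"x":0,"y":0,"z":-0.02,"ax":0,"ay":0,"az":0},{"x":0,"y":0,"z":-0.02,"ax":0,"ay":0,"az":0},{"x":0,"y":0,"z":-0.02,"ax":0,"ay":0,"az":0},{"x":0,"y":0,"z":0,"ax":0,"ay":0,"az":0},{"x":0,"y":0,"z":0,"ax":0,"ay":0,"az":0},{"x":0,"y":0,"z":0,"ax":0,"ay":0,"az":0}]'
```

```text
clock: 20.45
position: [451.9, 95.9, 51.4]
ee_rot: [-0.116, 0.993, 0.0, 0.001]
contact_force: [0.4, -0.5, -1.7]
gripper_width: 36.5
grasp_force: 60.8
clock: 21.25
position: [451.2, 95.6, 30.1]
ee_rot: [-0.116, 0.993, -0.0, -0.0]
contact_force: [-0.2, -0.4, -1.1]
gripper_width: 36.7
grasp_force: 61.0
```

```bash
python3 -m handwheel '[{"x":0,"y":0,"z":-0.01,"ax":0,"ay":0,"az":0},{"x":0,"y":0,"z":-0.005,"ax":0,"ay":0,"az":0},{"x":0,"y":0,"z":0,"ax":0,"ay":0,"az":0},{"x":0,"y":0,"z":0,"ax":0,"ay":0,"az":0},{"x":0,"y":0,"z":0,"ax":0,"ay":0,"az":0},{"x":0,"y":0,"z":0,"ax":0,"ay":0,"az":0},{"x":0,"y":0,"z":0,"ax":0,"ay":0,"az":0},{"x":0,"y":0,"z":0,"ax":0,"ay":0,"az":0}]'
```

```text
clock: 22.05
position: [451.4, 95.6, 29.8]
ee_rot: [-0.117, 0.993, -0.0, 0.0]
contact_force: [-7.1, -0.7, 22.1]
gripper_width: 37.0
grasp_force: 63.4
```

Saw_38 touched the floor at the same depth, with its foot at 12.9 mm. Releasing and going to saw_25.

```bash
python3 -m handwheel '[{"x":0,"y":0,"z":0.015,"ax":0,"ay":0,"az":0},{"x":0,"y":0,"z":0,"ax":0,"ay":0,"az":0},{"x":0,"y":0,"z":0,"ax":0,"ay":0,"az":0},{"x":0,"y":0,"z":0,"ax":0,"ay":0,"az":0},{"x":0,"y":0,"z":0,"ax":0,"ay":0,"az":0},{"x":0,"y":0,"z":0,"ax":0,"ay":0,"az":0},{"x":0,"y":0,"z":0,"ax":0,"ay":0,"az":0},{"x":0,"y":0,"z":0,"ax":0,"ay":0,"az":0}]' 0.27
python3 -m handwheel '[{"x":0,"y":0,"z":0.15,"ax":0,"ay":0,"az":0},{"x":0,"y":0,"z":0.24,"ax":0,"ay":0,"az":0},{"x":0,"y":0,"z":0.24,"ax":0,"ay":0,"az":0},{"x":0.05,"y":-0.22,"z":0,"ax":0,"ay":0,"az":0},{"x":0.05,"y":-0.22,"z":0,"ax":0,"ay":0,"az":0},{"x":0.05,"y":-0.22,"z":0,"ax":0,"ay":0,"az":0},{"x":0.05,"y":-0.22,"z":0,"ax":0,"ay":0,"az":0},{"x":0.05,"y":-0.22,"z":0,"ax":0,"ay":0,"az":0}]'
python3 -m handwheel '[{"x":0.053,"y":-0.212,"z":0,"ax":0,"ay":0,"az":0},{"x":0.053,"y":-0.212,"z":0,"ax":0,"ay":0,"az":0},{"x":0.053,"y":-0.212,"z":0,"ax":0,"ay":0,"az":0},{"x":0.053,"y":-0.212,"z":0,"ax":0,"ay":0,"az":0},{"x":0,"y":0,"z":0,"ax":0,"ay":0,"az":0},{"x":0,"y":0,"z":-0.2,"ax":0,"ay":0,"az":0},{"x":0,"y":0,"z":0,"ax":0,"ay":0,"az":0},{"x":0,"y":0,"z":0,"ax":0,"ay":0,"az":0}]'
```

```text
clock: 22.85
position: [451.2, 95.6, 30.2]
ee_rot: [-0.116, 0.993, -0.0, -0.0]
contact_force: [-0.1, -0.4, -0.3]
gripper_width: 54.1
grasp_force: 0.0
clock: 23.65
position: [501.3, -126.1, 156.4]
ee_rot: [-0.116, 0.993, 0.0, 0.0]
contact_force: [1.2, 0.4, -0.2]
gripper_width: 54.0
grasp_force: 0.0
clock: 24.45
position: [543.1, -293.6, 116.0]
ee_rot: [-0.117, 0.993, 0.0, -0.001]
contact_force: [0.2, -1.0, 1.5]
gripper_width: 54.8
grasp_force: 0.0
```

```bash
python3 -m handwheel '[{"x":0.004,"y":0,"z":-0.2,"ax":0,"ay":0,"az":0},{"x":0,"y":0,"z":-0.2,"ax":0,"ay":0,"az":0},{"x":0,"y":0,"z":-0.06,"ax":0,"ay":0,"az":0},{"x":0,"y":0,"z":0,"ax":0,"ay":0,"az":0},{"x":0,"y":0,"z":0,"ax":0,"ay":0,"az":0},{"x":0,"y":0,"z":0,"ax":0,"ay":0,"az":0},{"x":0,"y":0,"z":0,"ax":0,"ay":0,"az":0},{"x":0,"y":0,"z":0,"ax":0,"ay":0,"az":0}]'
python3 -m handwheel '[{"x":0,"y":0,"z":0,"ax":0,"ay":0,"az":0},{"x":0,"y":0,"z":0,"ax":0,"ay":0,"az":0},{"x":0,"y":0,"z":0,"ax":0,"ay":0,"az":0},{"x":0,"y":0,"z":0,"ax":0,"ay":0,"az":0},{"x":0,"y":0,"z":0,"ax":0,"ay":0,"az":0},{"x":0,"y":0,"z":0,"ax":0,"ay":0,"az":0},{"x":0,"y":0,"z":0,"ax":0,"ay":0,"az":0},{"x":0,"y":0,"z":0,"ax":0,"ay":0,"az":0}]' -1
python3 -m handwheel '[{"x":0,"y":0,"z":0.15,"ax":0,"ay":0,"az":0},{"x":0,"y":0,"z":0.24,"ax":0,"ay":0,"az":0},{"x":0,"y":0,"z":0.24,"ax":0,"ay":0,"az":0},{"x":-0.051,"y":0.217,"z":0,"ax":0,"ay":0,"az":0},{"x":-0.051,"y":0.217,"z":0,"ax":0,"ay":0,"az":0},{"x":-0.051,"y":0.217,"z":0,"ax":0,"ay":0,"az":0},{"x":-0.051,"y":0.217,"z":0,"ax":0,"ay":0,"az":0},{"x":-0.051,"y":0.217,"z":0,"ax":0,"ay":0,"az":0}]'
python3 -m handwheel '[{"x":-0.051,"y":0.217,"z":0,"ax":0,"ay":0,"az":0},{"x":-0.051,"y":0.217,"z":0,"ax":0,"ay":0,"az":0},{"x":-0.051,"y":0.217,"z":0,"ax":0,"ay":0,"az":0},{"x":-0.051,"y":0.217,"z":0,"ax":0,"ay":0,"az":0},{"x":-0.051,"y":0.217,"z":0,"ax":0,"ay":0,"az":0},{"x":-0.051,"y":0.217,"z":0,"ax":0,"ay":0,"az":0},{"x":0,"y":0,"z":0,"ax":0,"ay":0,"az":0},{"x":0,"y":0,"z":0,"ax":0,"ay":0,"az":0}]'
```

```text
clock: 25.25
position: [545.1, -294.2, 25.6]
ee_rot: [-0.116, 0.993, -0.0, 0.001]
contact_force: [-0.7, -0.0, 0.0]
gripper_width: 54.2
grasp_force: 0.0
clock: 26.05
position: [544.7, -294.2, 24.8]
ee_rot: [-0.116, 0.993, -0.0, 0.0]
contact_force: [-0.6, 0.7, 3.9]
gripper_width: 23.6
grasp_force: 59.1
clock: 26.85
position: [492.1, -75.4, 149.3]
ee_rot: [-0.116, 0.993, 0.0, -0.001]
contact_force: [1.5, 0.8, -1.0]
gripper_width: 23.4
grasp_force: 59.1
clock: 27.65
position: [431.3, 184.0, 149.4]
ee_rot: [-0.117, 0.993, -0.0, -0.001]
contact_force: [-0.3, 0.6, -1.2]
gripper_width: 23.4
grasp_force: 59.3
```

```bash
python3 -m handwheel '[{"x":0.004,"y":0,"z":-0.2,"ax":0,"ay":0,"az":0},{"x":0,"y":0,"z":-0.2,"ax":0,"ay":0,"az":0},{"x":0,"y":0,"z":-0.09,"ax":0,"ay":0,"az":0},{"x":0,"y":0,"z":0,"ax":0,"ay":0,"az":0},{"x":0,"y":0,"z":0,"ax":0,"ay":0,"az":0},{"x":0,"y":0,"z":0,"ax":0,"ay":0,"az":0},{"x":0,"y":0,"z":0,"ax":0,"ay":0,"az":0},{"x":0,"y":0,"z":0,"ax":0,"ay":0,"az":0}]'
python3 -m handwheel '[{"x":0,"y":0,"z":-0.02,"ax":0,"ay":0,"az":0},{"x":0,"y":0,"z":-0.02,"ax":0,"ay":0,"az":0},{"x":0,"y":0,"z":-0.02,"ax":0,"ay":0,"az":0},{"x":0,"y":0,"z":-0.02,"ax":0,"ay":0,"az":0},{"x":0,"y":0,"z":-0.02,"ax":0,"ay":0,"az":0},{"x":0,"y":0,"z":-0.01,"ax":0,"ay":0,"az":0},{"x":0,"y":0,"z":0,"ax":0,"ay":0,"az":0},{"x":0,"y":0,"z":0,"ax":0,"ay":0,"az":0}]'
```

```text
clock: 28.45
position: [433.5, 183.7, 53.3]
ee_rot: [-0.116, 0.993, 0.001, 0.001]
contact_force: [-0.3, 0.8, -1.5]
gripper_width: 23.6
grasp_force: 59.2
clock: 29.25
position: [433.1, 183.4, 31.7]
ee_rot: [-0.117, 0.993, -0.0, 0.0]
contact_force: [-4.7, -0.8, 13.5]
gripper_width: 23.5
grasp_force: 61.3
```

```bash
python3 -m handwheel '[{"x":0,"y":0,"z":0.01,"ax":0,"ay":0,"az":0},{"x":0,"y":0,"z":0,"ax":0,"ay":0,"az":0},{"x":0,"y":0,"z":0,"ax":0,"ay":0,"az":0},{"x":0,"y":0,"z":0,"ax":0,"ay":0,"az":0},{"x":0,"y":0,"z":0,"ax":0,"ay":0,"az":0},{"x":0,"y":0,"z":0,"ax":0,"ay":0,"az":0},{"x":0,"y":0,"z":0,"ax":0,"ay":0,"az":0},{"x":0,"y":0,"z":0,"ax":0,"ay":0,"az":0}]' 0
python3 -m handwheel '[{"x":0,"y":0,"z":0.15,"ax":0,"ay":0,"az":0},{"x":0,"y":0,"z":0.24,"ax":0,"ay":0,"az":0},{"x":0,"y":0,"z":0.24,"ax":0,"ay":0,"az":0},{"x":0,"y":0,"z":0.24,"ax":0,"ay":0,"az":0},{"x":0,"y":-0.24,"z":0,"ax":0,"ay":0,"az":0},{"x":0,"y":-0.24,"z":0,"ax":0,"ay":0,"az":0},{"x":0,"y":-0.24,"z":0,"ax":0,"ay":0,"az":0},{"x":0,"y":-0.24,"z":0,"ax":0,"ay":0,"az":0}]'
python3 -m handwheel '[{"x":0,"y":-0.24,"z":0,"ax":0,"ay":0,"az":0},{"x":0,"y":-0.24,"z":0,"ax":0,"ay":0,"az":0},{"x":0,"y":-0.24,"z":0,"ax":0,"ay":0,"az":0},{"x":0,"y":-0.24,"z":0,"ax":0,"ay":0,"az":0},{"x":0,"y":-0.24,"z":0,"ax":0,"ay":0,"az":0},{"x":0,"y":0,"z":0,"ax":0,"ay":0,"az":0},{"x":0,"y":0,"z":0,"ax":0,"ay":0,"az":0},{"x":0,"y":0,"z":0,"ax":0,"ay":0,"az":0}]'
python3 - <<'E'
from h import *
im,p=snap('top','t6.png');t=cv2.imread('pics/t6.png');im,q=snap('scene','s6.png');s=cv2.imread('pics/s6.png')
C={51:(520.2,203.6),64:(540.1,114.8),25:(431.4,183.7),38:(451.3,94.9)}
for k,X in C.items(): print(k,[((proj(p,X+(z,))-[195,155])*3).round(1) for z in (20,63)],[((proj(q,X+(z,))-[190,110])*3+[390,0]).round(1) for z in (58,63)])
a=cv2.resize(t[155:285,195:325],(390,390),interpolation=cv2.INTER_CUBIC)
b=cv2.resize(s[110:240,190:320],(390,390),interpolation=cv2.INTER_CUBIC)
cv2.imwrite('pics/c6.png',np.hstack([a,b]))
E
```

```text
clock: 30.05
position: [433.0, 183.4, 32.3]
ee_rot: [-0.116, 0.993, -0.0, -0.0]
contact_force: [0.7, 0.1, -0.4]
gripper_width: 42.5
grasp_force: 0.0
clock: 30.85
position: [432.5, -10.2, 206.7]
ee_rot: [-0.117, 0.993, 0.0, 0.0]
contact_force: [1.4, 0.1, -0.7]
gripper_width: 42.5
grasp_force: 0.0
clock: 31.65
position: [432.8, -247.9, 206.1]
ee_rot: [-0.116, 0.993, 0.0, -0.0]
contact_force: [-0.7, 0.2, 0.3]
gripper_width: 42.6
grasp_force: 0.0
51 [array([129.8, 112.5]), array([119.9, 107.3])] [array([615.7, 131.7]), array([615.1, 126.4])]
64 [array([230.3,  86.9]), array([223.8,  80.8])] [array([708.1, 153.4]), array([707.7, 148. ])]
25 [array([153.8, 213.2]), array([144.6, 211.3])] [array([551. , 179.8]), array([550.2, 174.3])]
38 [array([255. , 187.4]), array([249.2, 184.6])] [array([647.4, 204.8]), array([646.8, 199.2])]
```

View pics/c6.png

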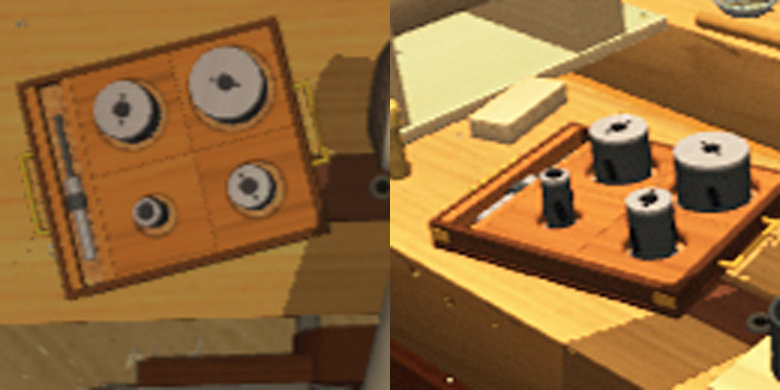

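View pics/s6.png

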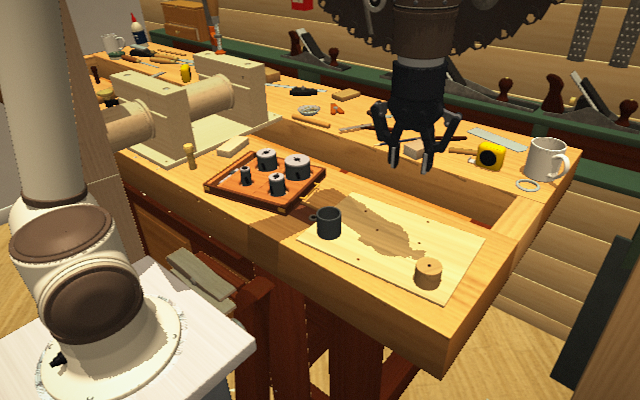

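All four saws stand upright and centred in their own recesses. Their hubs in the scene crop are 51 (620,127), 64 (711,148), 25 (555,174) and 38 (648,198), all at the same depth. The tube at (329,222) and the core at (428,272) haven't moved, so I'm handing in.

```bash
python3 -c "
from bench import arm
print(arm.job_done())"
```

```text
the job is handed in; nothing more can be done
None
```

I put all four hole saws back teeth down in their own recesses, left the tube and core where they stood, and handed the job in at about 32 s; my last pictures show the saws upright and equally deep, but no verdict was returned.

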